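Hold the wafering saw's arm off the wheel for a wheel change

ROBOT

A 7-joint arm with a two-finger parallel gripper is mounted at the origin on the work surface. World frame = base frame: x ahead of the robot, y to its left, z up, the work surface at z = 0. Lengths are in m, angles in rad, forces in N, time in s.
With the tool pointing down it reaches from about 0.4 to 0.85 m from the base axis. Payload 10.4 kg.
Tool frame: the origin (TCP) lies at the centre of the arm's flange, where the gripper is bolted on; the fingertips stand 173 mm ahead of it and the grasp point (between the pads) lies 155 mm ahead of it (manip.nose_length is the distance from the TCP to the fingertips, in m); z points along the fingers, x is the direction in which the jaws open and shut, and the axes are right-handed (so a half turn about z gives the same grasp; the last joint's range is limited). The gripper opens to 85 mm and grips with 20 to 120 N. Pads are 22 mm wide; open, the fingers measure 114 mm over their backs; the gripper's body (76 mm by 85 mm) begins 54 mm behind the grasp point. The pads swing forward as they close: fully open they stand 13 mm farther back than shut.
Start: joints at [-1.328, 0.332, -0.065, 1.46, 0.022, 1.35, -0.088], TCP at [0.164, 0.603, 0.405] pointing down, gripper open.
Joint ranges: [-2.6, 2.6], [-0.5, 2.12], [-1.47, 1.34], [0.16, 2.42], [-1.27, 4.41], [0.06, 2.06], [-2.6, 2.6]. Speed limits (rad/s): [2.22, 2.22, 2.79, 2.79, 3.14, 3.14, 3.14].

INTERFACE

Orientations are given as a unit quaternion [x, y, z, w].
In Python, from workcell import status, cams, order, manip gives the robot as it stands.
- The arm moves only by the tool servo_tool, never from a script. Its argument "motion" is a list that holds one entry, the list of rows, each a list of 6 numbers: the shift along the tool's x, y, z in units of 50 mm (1.0 is 50 mm), then the turn, a rotation vector about the tool's x, y, z in units of 5 degrees (1.0 is 5 degrees). In form: [[[x, y, z, ax, ay, az], ...]]. A call has 1 to 12 rows; each row shifts and turns the pose as measured when the row begins, along the tool's axes as they then stand; what a row does not reach is not made up. A row lasts 1/10 s, in which the tool goes at most 50 mm and 8.59 degrees, less where a joint would pass 70% of its speed; a pose out of reach is approached as far as the arm can. A call is refused whole if a number of a shift passes 1 or a number of a turn 1, either way. A call with a gripper value outside its range is refused whole. "jaw" is the closure in counts, from 0 (fully open) to 255 (shut), set as the call begins (left out, the last holds). The fingers move at their own pace and stop on an object; "force" is the grip in N (left out, the last holds). Time passes only in rows, so rows that do not move let the fingers close. It gives the time, the measured TCP pose, the force and the opening at its end, in the units of the state.
- status.get_obs(): the state, without advancing time (a new reading comes with each control period).
- cams.camera(name): name is "side" or "top" or "wrist"; returns a dict with "color" (384x512x3 uint8, red, green, blue), "vertical_fov" (degrees; the focal length in pixels is half the picture's height over the tangent of half this angle, whatever the lens; pixels are square), "cx", "cy" (the principal point, pixels), "extrinsics" (4x4, takes a point from camera to world coordinates). Camera axes: x right, y down, z forward; pixel columns grow to the right and rows downward; lengths in m; the calibration is good to about 2 mm. A picture is of the moment at which its call begins. There is no depth.
- order.hand_in(): hands the job in, once; it reports no verdict.
The state is a dict: "clock": time; "joint_pos": joint angles; "joint_velocities": joint speeds; "tau": joint torques, N m; "position": TCP position; "ee_rot": TCP orientation; "ft_force": force on the tool from outside, world axes, zero at the start; "torque": the same for the moment, N m; "grip_width": opening from 0.0 (shut) to 1.0 (fully open).
Only numpy, scipy, OpenCV 4.12 (cv2) and the standard library are available. Lean on these libraries where they do the work, as an engineer would, in place of code of your own. Each camera call takes 0.05 s, during which the arm holds its last target.

TASK

I want to change the cut-off wheel on the little saw: draw the clear splash guard straight up out of its slotted uprights by the black strip on its top edge, lower it upright into one of the slots of the wire drainer and let go of it there. Then take the saw's specimen arm by its handle, swing it up off the wheel against its spring until it meets its stop, and finish holding it there by the handle so that I can work underneath. Leave the specimen mounts, the bottle and the dressing stick where they are.

Things in the scene. Friction and masses are not known exactly. Their poses are not given: they have to be found in the camera images.
- saw: Bench wafering saw, fixed: cream base 300 x 200 mm, its top 55 mm above the bench; thin upright cutting wheel (102 mm across, spindle along y) in a steel tank in its middle, gear housing 160 mm high on the +y side, arm bracket at the rear. Origin: on the bench under its middle; x points from its front (control side, towards the robot) to its rear, z up
- guard_seat (a point): Middle of the guard's seat on the front of the saw's base, 55 mm above the bench; axes as the saw's. Two aluminium uprights stand at y = +-70 mm from it and reach 130 mm above the bench; their slots (8 mm wide along x, open at the top) take the guard's side edges
- guard_mid (a point): Centre of the loose splash guard: clear panel 5 mm thick (x), 130 mm wide (y), 175 mm high (z up), 0.13 to 0.21 kg. Its top 22 mm is a black grip strip 12 mm thick, whose middle is 76 mm above this point; the lower edge is 87.5 mm below it. It starts in the saw's uprights, lower edge on the base, axes parallel to the saw's, and is free once raised 75 mm
- drainer: Fixed wire drainer in a grey drip tray 136 x 170 mm, left or right of the saw; origin on the bench under its middle. Five wire hoops (5 mm wire, 105 mm wide along y, top 90 mm above the bench) at x = -40, -20, 0, 20, 40 mm leave four slots, middles at x = -30, -10, 10, 30 mm, 15 mm clear, running along y. A panel's lower edge rests on cross bars 20 mm above the bench
- swing_arm (a joint): Angle of the saw's specimen arm about its level pivot: 0 = down, specimen on the wheel; grows as the arm swings up and to the rear; the stop is at 0.60 rad. A spring and its weight press it down: about 5 N at the handle when down, 8 N at the stop; let go, it falls back to 0
- handle (a point): Black cross handle on the front end of the specimen arm: cylinder 22 mm thick, 50 mm long along the saw's y, this point at its centre, 200 mm above the bench when down, 307 mm at the stop. The arm bar behind it is 16 mm wide, so the handle's end faces are free: it can be taken across its 50 mm length from above. It turns with the arm (its x axis points along the bar to the pivot)
- pivot (a point): Centre of the arm's pivot at the rear of the saw, 200 mm above the bench, 190 mm from the handle's centre; axes as the saw's, the arm turns about y
- tray: Fixed wooden specimen tray 130 x 160 x 22 mm on the other side of the saw from the drainer; origin on the bench under its middle
- mount_a: Specimen mount, black disc 32 mm across and 18 mm high, loose in the tray; origin under its middle. Leave alone
- mount_b: Second specimen mount, the same size, loose in the tray. Leave alone
- bottle: White coolant bottle, 56 mm across, 150 mm high, beside the saw; origin under its middle. Leave alone
- stick: Pale dressing stick (abrasive bar) 75 x 13 x 13 mm lying on the bench on the other side of the saw. Leave alone
Mind the look-alikes: they are no part of the job. There is more than one size of the part that bears guard_mid; the job needs the larger. Several things look just like the drainer: the one meant starts farthest from the robot's base.

How it is judged:
On the way, in this order (a step that is already met when the one before it is completed fails the run):
1. the guard is drawn up clear of the saw's slotted uprights, held by the gripper (z of guard_mid in the frame of saw above 0.218 m and contact force between the fingers and guard above 0.5 N), for 0.1 s.
2. the guard is lowered into a drainer slot (lower edge within 15 mm of the cross bars) while still held (z of guard_mid in the frame of drainer below 0.1225 m and horizontal distance between guard_mid and drainer below 0.06 m and contact force between the fingers and guard above 0.5 N), for 0.1 s.
3. the guard stands in the drainer, let go (z of guard_mid in the frame of drainer below 0.113 m and angle between guard_mid's own z axis and vertical below 0.25 rad and contact force between the fingers and guard below 0.1 N), for 0.2 s.
4. the arm is swung up to its stop by its handle (value of joint swing_arm above 0.56 rad and contact force between the fingers and swing_arm above 1 N and distance between the grasp point and handle below 0.05 m), for 0.3 s.
At the end, for the whole second after the job is handed in: The gripper holds the arm by its handle (over 1 N) at its stop (over 0.56 rad) through the last second; the guard stands at rest, untouched, in a drainer slot, lower edge within 5 mm of the cross bars, upright to 0.25 rad, within 60 mm of its middle; bystanders within 20 mm of their starts (all of step 4 and z of guard_mid in the frame of drainer between 0.095 and 0.113 m and horizontal distance between guard_mid and drainer below 0.06 m and angle between guard_mid's own z axis and vertical below 0.25 rad and linear speed of guard below 0.03 m/s and contact force between the arm and guard below 0.1 N); the arm keeps its last pose, push and grip.
It fails at once if a specimen mount is moved by more than 20 mm (distance of any of mount_a, mount_b from where it was at the start of the episode above 0.02 m).
It fails at once if the bottle or the dressing stick is moved by more than 20 mm (distance of any of bottle, stick from where it was at the start of the episode above 0.02 m).
It also fails if it takes over 64 s, if anything falls off the work surface, if the arm or the gripper's body presses on something with over 40 N, if the wrist force passes 120 N, or if a joint passes its speed limit or range.

## Working session

There is one attempt and no reset: what is moved stays moved. The work goes in short steps, Python scripts to look and compute and a tool call to move; the robot and the scene stay as the last step left them, time stands still between calls to the robot, and variables do not carry over. Pictures are saved under pics/ and viewed, and the job is handed in when it is done.

Besides the shell and the picture viewer there is one more tool, called by a JSON object that holds its "fn" and its "kwargs", one argument or row to a line. servo_tool: Moves the arm, as the interface text tells. Its arguments: {"type":"object","properties":{"motion":{"type":"array","items":{"type":"array","items":{"type":"array","items":{"type":"number"}}}},"jaw":{"type":"number"},"force":{"type":"number"}},"required":["motion"]}

```bash
ls; mkdir -p pics
cat > h.py <<'E'
import numpy as np, cv2
from workcell import status, cams, order, manip
from scipy.spatial.transform import Rotation as R
def snap(n,f):
    c=cams.camera(n); cv2.imwrite('pics/'+f,c['color'][:,:,::-1]); np.save('pics/'+f+'.npy',c,allow_pickle=True); return c
def load(f): return np.load('pics/'+f+'.npy',allow_pickle=True).item()
def ray(c,u,v):
    f=c['color'].shape[0]/2/np.tan(np.radians(c['vertical_fov'])/2)
    E=np.array(c['extrinsics']); d=E[:3,:3]@np.array([(u-c['cx'])/f,(v-c['cy'])/f,1]); return E[:3,3],d/np.linalg.norm(d)
def plane(c,u,v,z):
    o,d=ray(c,u,v); return o+d*(z-o[2])/d[2]
def proj(c,p):
    f=c['color'].shape[0]/2/np.tan(np.radians(c['vertical_fov'])/2)
    E=np.array(c['extrinsics']); q=E[:3,:3].T@(np.array(p)-E[:3,3]); return np.array([q[0]/q[2]*f+c['cx'],q[1]/q[2]*f+c['cy']])
def tri(c1,a,c2,b):
    o1,d1=ray(c1,*a);o2,d2=ray(c2,*b)
    A=np.stack([d1,-d2],1);s=np.linalg.lstsq(A,o2-o1,rcond=None)[0]
    p,q=o1+d1*s[0],o2+d2*s[1];return (p+q)/2,np.linalg.norm(p-q)
E
python3 - <<'E'
from h import *
for n in('top','side','wrist'):
    c=snap(n,n+'0.png');print(n,c['vertical_fov'],c['cx'],c['cy'],np.round(c['extrinsics'],3).tolist())
s=status.get_obs();print({k:np.round(v,3) for k,v in s.items()})
E
```

```text
pics
top 48.463060010123556 262.0354462177465 190.17590589571063 [[0.011, -0.985, 0.172, 0.304], [-1.0, -0.013, -0.01, -0.033], [0.012, -0.172, -0.985, 1.413], [0.0, 0.0, 0.0, 1.0]]
side 42.9214033348735 261.07758157151227 182.4004509353973 [[-0.964, -0.126, 0.235, 0.177], [-0.267, 0.47, -0.841, 1.102], [-0.004, -0.873, -0.487, 0.811], [0.0, 0.0, 0.0, 1.0]]
wrist 68.56138846856119 254.0973302673195 194.9854173540342 [[0.264, 0.918, 0.296, 0.088], [0.965, -0.25, -0.084, 0.624], [-0.003, 0.308, -0.951, 0.373], [0.0, 0.0, 0.0, 1.0]]
{'clock': np.float64(0.15), 'joint_pos': array([-1.328,  0.333, -0.065,  1.461,  0.022,  1.35 , -0.088]), 'joint_velocities': array([-0.001, -0.002, -0.   , -0.003, -0.   , -0.001, -0.001]), 'tau': array([ 1.0000e-03, -6.2582e+01,  4.9000e-02, -3.9185e+01,  1.6000e-02,
        7.0000e-03, -0.0000e+00]), 'position': array([0.164, 0.603, 0.404]), 'ee_rot': array([ 0.795,  0.607, -0.   ,  0.   ]), 'ft_force': array([ 0.4  ,  0.684, -0.239]), 'torque': array([-0.03 ,  0.026,  0.017]), 'grip_width': np.float64(1.002)}
```

View pics/top0.png

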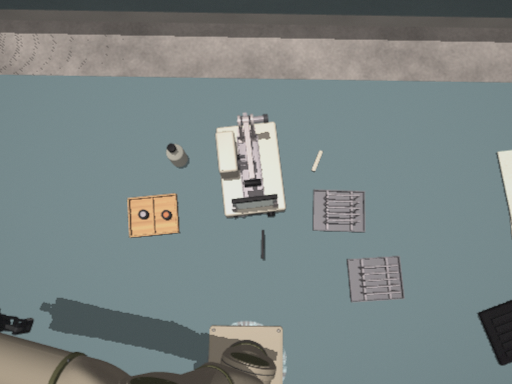

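View pics/side0.png

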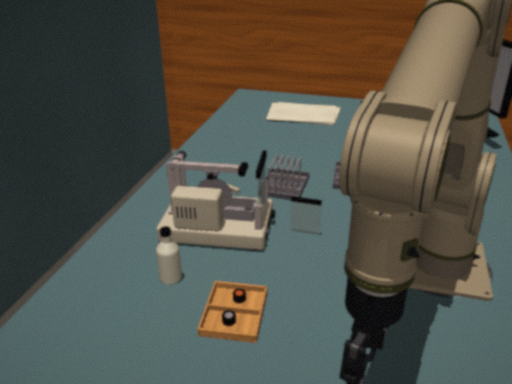

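View pics/wrist0.png

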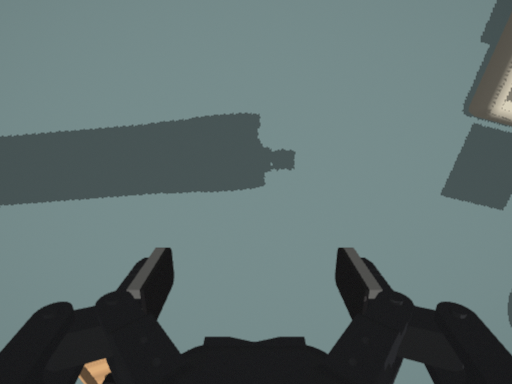

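Run:
```python
from h import *
c=load('top0.png')
im=c['color'][100:310,120:420,::-1]
cv2.imwrite('pics/topz.png',cv2.resize(im[0:130,90:190],None,fx=6,fy=4.6*1.3,interpolation=cv2.INTER_CUBIC))
cv2.imwrite('pics/topd.png',cv2.resize(im[80:210,180:300],None,fx=5,fy=4.6,interpolation=cv2.INTER_CUBIC))
s=load('side0.png')
cv2.imwrite('pics/sidez.png',cv2.resize(s['color'][130:270,150:350,::-1],None,fx=4,fy=4,interpolation=cv2.INTER_CUBIC))
for n,u,v in(('d1',339,211),('d2',376,279),('saw',250,168)):print(n,plane(c,u,v,0))
```

```text
d1 [ 0.48377878 -0.30484687  0.        ]
d2 [ 0.26251651 -0.42113124  0.        ]
saw [ 0.62673474 -0.00523607  0.        ]
```

View pics/topz.png

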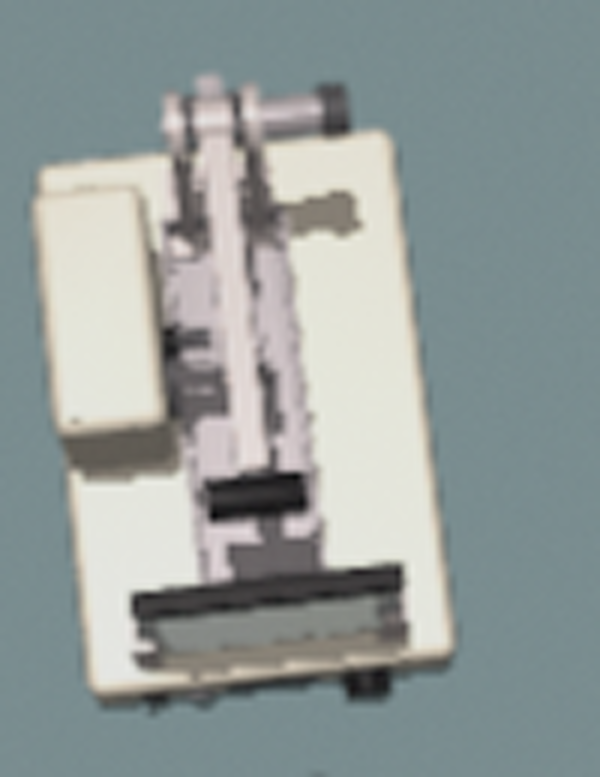

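View pics/topd.png

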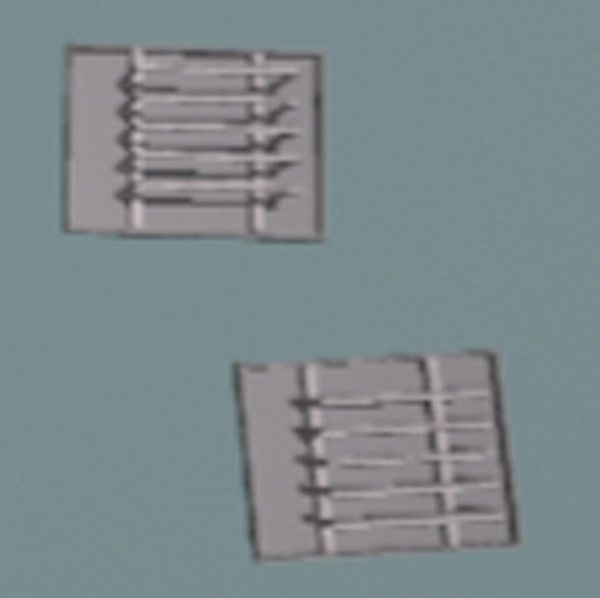

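View pics/sidez.png

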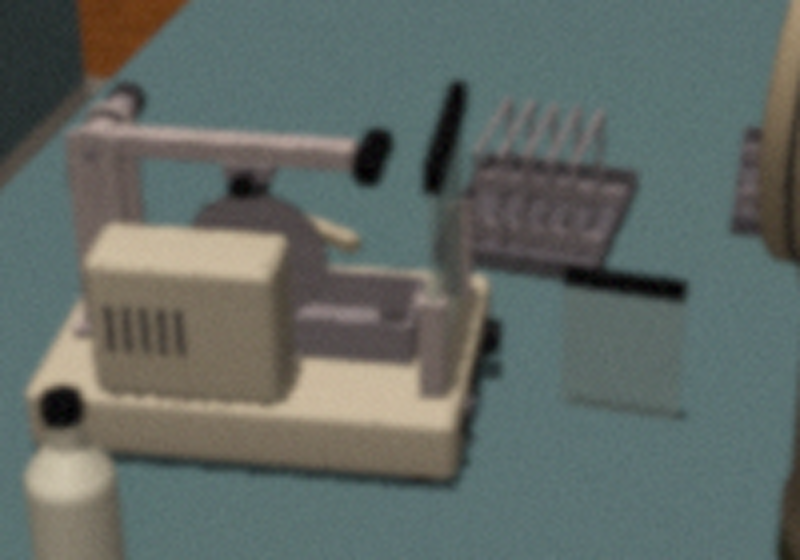

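Run:
```python
from h import *
c=load('top0.png');s=load('side0.png')
T=lambda x,y:(210+x/6-.4,100+y/5.98-.4)
S=lambda x,y:(150+x/4-.4,130+y/4-.4)
D=lambda x,y:(300+x/5-.4,180+y/4.6-.4)
P=[plane(c,*T(*p),.055) for p in((40,168),(95,695),(452,655),(388,130))]
P=np.array(P);print(P.round(4).tolist(),'saw',P.mean(0));
x=(P[0]-P[1]+P[3]-P[2]);print('yaw',np.degrees(np.arctan2(x[1],x[0])),np.linalg.norm(x)/2)
# strip: top-face outline z=.230
g=[plane(c,*T(*p),.230) for p in((133,594),(403,567))]
print('strip rear top edge',np.round(g,4).tolist(),np.degrees(np.arctan2(*(g[0]-g[1])[[1,0]]))-90)
g=[plane(c,*T(*p),.208) for p in((134,617),(403,588))]
print('strip front lower edge',np.round(g,4).tolist())
h=[plane(c,*T(*p),.211) for p in((207,497),(306,492))]
print('handle top',np.round(h,4).tolist())
print('handle tri',tri(c,T(257,497),s,S(374,157)))
print('bracket',plane(c,*T(210,110),.21))
d=np.array([plane(c,*D(*p),.0) for p in((66,45),(63,232),(322,240),(322,53))]);print('tray',d.round(4).tolist(),d.mean(0))
x=d[0]-d[1]+d[3]-d[2];y=d[0]-d[3]+d[1]-d[2];print(np.degrees(np.arctan2(x[1],x[0])),np.degrees(np.arctan2(y[1],y[0]))-90,np.linalg.norm(x)/2,np.linalg.norm(y)/2)
for p in ((133,74),(296,70)),((133,196),(296,196)),((133,126),(296,126)):
  print('hoop',[plane(c,*D(*q),.09).round(4).tolist() for q in p])
```

```text
[[0.7493, 0.1076, 0.055], [0.4566, 0.0696, 0.055], [0.4806, -0.1205, 0.055], [0.7743, -0.0844, 0.055]] saw [ 0.61520638 -0.00695334  0.055     ]
yaw 7.202329073608024 0.29551456348189953
strip rear top edge [[0.4848, 0.0399, 0.23], [0.4993, -0.0862, 0.23]] 6.560213640398729
strip front lower edge [[0.4771, 0.0405, 0.208], [0.4927, -0.0873, 0.208]]
handle top [[0.5352, 0.0068, 0.211], [0.5383, -0.0405, 0.211]]
handle tri (array([ 0.53920126, -0.01663529,  0.1980752 ]), np.float64(0.002452442277118296))
bracket [0.72958888 0.00898983 0.21      ]
tray [[0.5559, -0.2179, 0.0], [0.4191, -0.2146, 0.0], [0.4155, -0.3865, 0.0], [0.5523, -0.3906, 0.0]] [ 0.48572961 -0.30241001  0.        ]
-1.5301049493826704 -1.2087913462870006 0.13685703726618942 0.1723714327589081
hoop [[0.5204, -0.2481, 0.09], [0.5245, -0.3511, 0.09]]
hoop [[0.4367, -0.2469, 0.09], [0.438, -0.3487, 0.09]]
hoop [[0.4845, -0.2476, 0.09], [0.4858, -0.35, 0.09]]
```

{"fn": "servo_tool", "kwargs": {
  "motion": [
    [[-0.15,1,-0.1,0,0,0.9],[-0.15,1,-0.1,0,0,0.9],[-0.15,1,-0.1,0,0,0.9],[-0.15,1,-0.1,0,0,0.9],[-0.15,1,-0.1,0,0,0.9],[-0.15,1,-0.1,0,0,0.9],[-0.15,1,-0.1,0,0,0.9],[-0.15,1,-0.1,0,0,0.9],[-0.15,1,-0.1,0,0,0.9],[-0.15,1,-0.1,0,0,0.9],[-0.15,1,-0.1,0,0,0.9],[-0.15,1,-0.1,0,0,0.9]]
  ],
  "jaw": 130,
  "force": 60
}}

```text
clock: 1.35
position: [0.54, 0.1731, 0.458]
ee_rot: [0.986, 0.17, -0.004, 0.002]
ft_force: [1.3, -0.8, -0.3]
grip_width: 0.488
```

```bash
cat >> h.py <<'E'
def pose():
    s=status.get_obs(); r=R.from_quat(s['ee_rot']);x=r.as_matrix()[:,0]
    return s,np.array(s['position']),r,np.degrees(np.arctan2(x[1],x[0]))
def to(p,psi):
    s,q,r,a=pose(); tgt=R.from_euler('z',psi,degrees=True)*R.from_quat([1,0,0,0])
    print('clk',round(s['clock'],2),'pos',q.round(4),'psi',a.round(2),'F',np.round(s['ft_force'],1),'w',round(s['grip_width']*85,1),'mm')
    print('shift units now-frame',(r.inv().apply(np.array(p)-q)/.05).round(3),'target-frame',(tgt.inv().apply(np.array(p)-q)/.05).round(3),'turn',((r.inv()*tgt).as_rotvec(degrees=True)/5).round(3))
E
python3 - <<'E'
from h import *
to([.486,-.023,.46],7)
E
```

```text
clk 1.35 pos [0.54   0.1731 0.458 ] psi 19.53 F [ 1.3 -0.8 -0.3] w 41.5 mm
shift units now-frame [-2.329  3.335 -0.011] target-frame [-1.55   3.761 -0.039] turn [0.038 0.099 2.506]
```

{"fn": "servo_tool", "kwargs": {
  "motion": [
    [[-0.4,0.7,0,0,0,0.5],[-0.4,0.7,0,0,0,0.5],[-0.4,0.7,0,0,0,0.5],[-0.4,0.7,0,0,0,0.5],[-0.4,0.7,0,0,0,0.5],[0,0,0,0,0,0]]
  ]
}}

```text
clock: 1.95
position: [0.4835, -0.0371, 0.4592]
ee_rot: [0.999, 0.048, -0.004, 0.003]
ft_force: [0.9, -0.0, 0.4]
grip_width: 0.487
```

Run:
```python
from h import *
to([.486,-.023,.46],7)
snap('wrist','w1.png');snap('side','s1.png');snap('top','t1.png')
```

```text
clk 1.95 pos [ 0.4835 -0.0371  0.4592] psi 5.56 F [ 0.9 -0.   0.4] w 41.4 mm
shift units now-frame [ 0.078 -0.275 -0.018] target-frame [ 0.085 -0.273 -0.016] turn [ 0.066  0.092 -0.288]
```

View pics/w1.png

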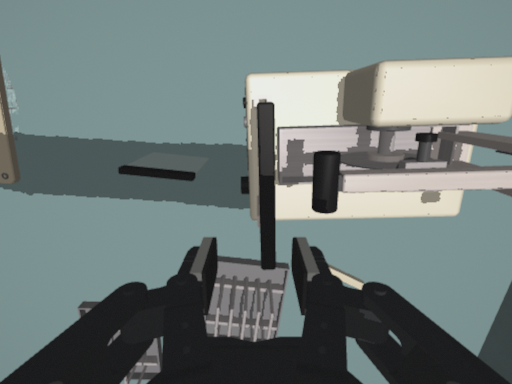

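View pics/s1.png

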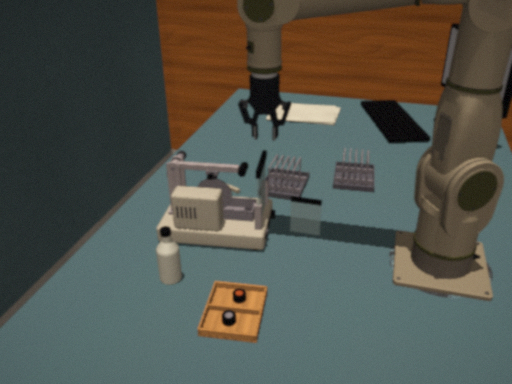

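Run:
```python
from h import *
c=load('w1.png');im=c['color'][:,:,::-1]
print(np.array(c['extrinsics'])[:3,3])
cv2.imwrite('pics/w1z.png',cv2.resize(im[90:280,220:360],None,fx=4,fy=3.1,interpolation=cv2.INTER_CUBIC))
W=im.astype(int).max(2)
for v in range(110,265,15):
    r=np.where(W[v,240:300]<60)[0]+240; print(v,r.min(),r.max(),plane(c,r.min(),v,.23).round(4),plane(c,r.max()+1,v,.23).round(4))
for v in (160,175,190,205):
    r=np.where(W[v,305:345]<60)[0]+305; print(v,r.min(),r.max(),plane(c,r.min(),v,.2).round(4),plane(c,r.max()+1,v,.2).round(4))
print([plane(c,u,v,.23).round(4) for u,v in((265,104),(269,269))],[plane(c,u,v,.2).round(4) for u,v in((325,153),(325,210))])
```

```text
[0.47595524 0.04158699 0.42777099]
110 258 273 [0.4774 0.0363 0.23  ] [0.4881 0.0373 0.23  ]
125 258 273 [0.4784 0.0265 0.23  ] [0.4893 0.0276 0.23  ]
140 258 273 [0.4794 0.0165 0.23  ] [0.4905 0.0175 0.23  ]
155 259 274 [0.4812 0.0061 0.23  ] [0.4924 0.0072 0.23  ]
170 259 273 [ 0.4823 -0.0047  0.23  ] [ 0.493  -0.0036  0.23  ]
185 241 273 [ 0.4703 -0.0172  0.23  ] [ 0.4943 -0.0148  0.23  ]
200 260 274 [ 0.4854 -0.0274  0.23  ] [ 0.4965 -0.0263  0.23  ]
215 260 274 [ 0.4866 -0.0393  0.23  ] [ 0.4979 -0.0382  0.23  ]
230 261 274 [ 0.4886 -0.0517  0.23  ] [ 0.4994 -0.0506  0.23  ]
245 261 298 [ 0.49   -0.0646  0.23  ] [ 0.5197 -0.0616  0.23  ]
260 261 299 [ 0.4914 -0.0779  0.23  ] [ 0.5224 -0.0748  0.23  ]
160 314 339 [0.5271 0.001  0.2   ] [0.5482 0.0031 0.2   ]
175 313 338 [ 0.5283 -0.0116  0.2   ] [ 0.5498 -0.0094  0.2   ]
190 313 337 [ 0.5304 -0.0245  0.2   ] [ 0.5514 -0.0224  0.2   ]
205 312 336 [ 0.5318 -0.0379  0.2   ] [ 0.5531 -0.0358  0.2   ]
[array([0.4817, 0.0406, 0.23  ]), array([ 0.4987, -0.0856,  0.23  ])] [array([0.535 , 0.0075, 0.2   ]), array([ 0.5437, -0.0414,  0.2   ])]
```

View pics/w1z.png

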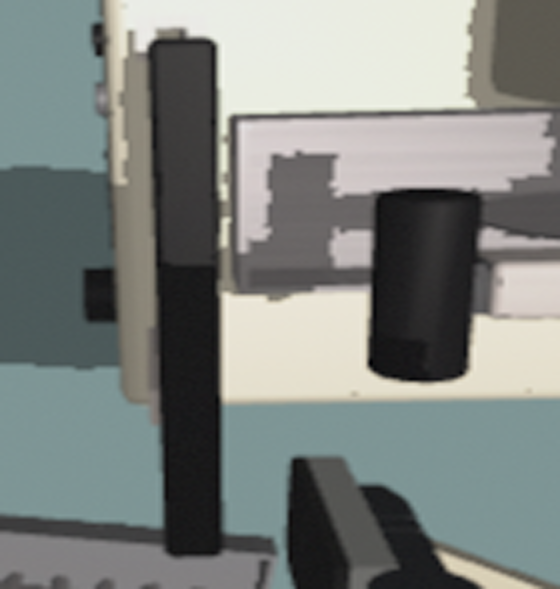

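{"fn": "servo_tool", "kwargs": {
  "motion": [
    [[0.07,-0.15,0,0.07,0.1,-0.2],[0.07,-0.13,0,0,0,-0.2],[0,0,0,0,0,0]]
  ],
  "jaw": 172
}}

```text
clock: 2.4
position: [0.4917, -0.011, 0.4581]
ee_rot: [0.997, 0.076, 0.0, -0.001]
ft_force: [0.1, 0.8, -0.3]
grip_width: 0.326
```

Run:
```python
from h import *
to([.490,-.0225,.377],7.5)
```

```text
clk 2.4 pos [ 0.4917 -0.011   0.4581] psi 8.68 F [ 0.1  0.8 -0.3] w 27.7 mm
shift units now-frame [-0.068  0.223  1.622] target-frame [-0.063  0.223  1.622] turn [-0.012 -0.001  0.235]
```

{"fn": "servo_tool", "kwargs": {
  "motion": [
    [[-0.06,0.2,0.3,0,0,0.2],[0,0,0,0,0,0],[0,0,0,0,0,0]]
  ]
}}

```text
clock: 2.7
position: [0.491, -0.0186, 0.4428]
ee_rot: [0.998, 0.069, -0.0, -0.0]
ft_force: [-1.2, 0.3, 0.0]
grip_width: 0.328
```

Run:
```python
from h import *
to([.490,-.0225,.377],7.5)
snap('wrist','w2.png')
```

```text
clk 2.7 pos [ 0.491  -0.0186  0.4428] psi 7.97 F [-1.2  0.3  0. ] w 27.9 mm
shift units now-frame [-0.031  0.076  1.316] target-frame [-0.031  0.075  1.316] turn [-0.003  0.007  0.093]
```

View pics/w2.png

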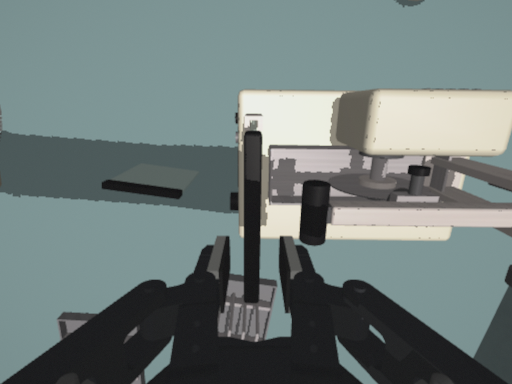

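{"fn": "servo_tool", "kwargs": {
  "motion": [
    [[-0.03,0.07,0.3,0,0,0.09],[0,0,0.4,0,0,0],[0,0,0.4,0,0,0],[0,0,0.15,0,0,0],[0,0,0,0,0,0],[0,0,0,0,0,0]]
  ]
}}

```text
clock: 3.35
position: [0.4914, -0.0203, 0.3823]
ee_rot: [0.998, 0.067, 0.002, -0.0]
ft_force: [-0.3, 1.0, 0.2]
grip_width: 0.326
```

Run:
```python
from h import *
to([.490,-.0225,.377],7.5)
snap('wrist','w3.png');c=snap('side','s3.png')
cv2.imwrite('pics/s3z.png',cv2.resize(c['color'][70:270,150:350,::-1],None,fx=3,fy=3))
```

```text
clk 3.35 pos [ 0.4914 -0.0203  0.3823] psi 7.72 F [-0.3  1.   0.2] w 27.7 mm
shift units now-frame [-0.035  0.04   0.106] target-frame [-0.034  0.04   0.107] turn [-0.007 -0.048  0.044]
```

View pics/w3.png

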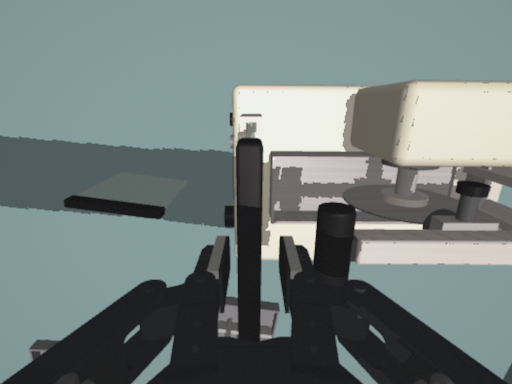

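View pics/s3z.png

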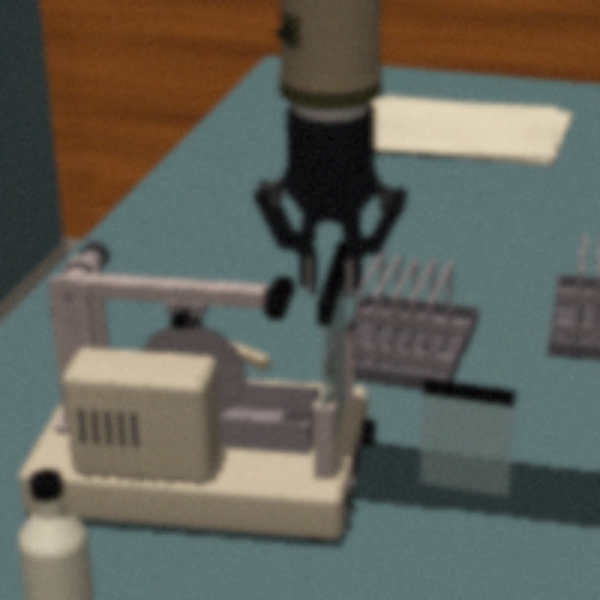

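{"fn": "servo_tool", "kwargs": {
  "motion": [
    [[-0.04,0.04,0.13,0,0,0.04],[0,0,0,0,0,0]]
  ]
}}

```text
clock: 3.65
position: [0.49, -0.0228, 0.3766]
ee_rot: [0.998, 0.065, 0.003, -0.001]
ft_force: [0.7, 0.4, -0.2]
grip_width: 0.328
```

{"fn": "servo_tool", "kwargs": {
  "motion": [
    [[0,0,0,0,0,0],[0,0,0,0,0,0],[0,0,0,0,0,0],[0,0,0,0,0,0]]
  ],
  "jaw": 255,
  "force": 60
}}

```text
clock: 4.05
position: [0.4899, -0.0229, 0.3769]
ee_rot: [0.998, 0.065, 0.003, -0.001]
ft_force: [-0.6, 0.9, -0.1]
grip_width: 0.13
```

Run:
```python
from h import *
to([.490,-.0225,.49],7.5)
```

```text
clk 4.05 pos [ 0.4899 -0.0229  0.3769] psi 7.48 F [-0.6  0.9 -0.1] w 11.1 mm
shift units now-frame [ 0.018 -0.011 -2.262] target-frame [ 0.003 -0.009 -2.262] turn [-0.013 -0.077 -0.004]
```

{"fn": "servo_tool", "kwargs": {
  "motion": [
    [[0,0,-0.2,0,0,0],[0,0,-0.3,0,0,0],[0,0,-0.3,0,0,0],[0,0,-0.3,0,0,0],[0,0,-0.3,0,0,0],[0,0,-0.3,0,0,0],[0,0,-0.3,0,0,0],[0,0,-0.3,0,0,0],[0,0,-0.3,0,0,0],[0,0,-0.2,0,0,0],[0,0,0,0,0,0]]
  ]
}}

```text
clock: 5.15
position: [0.4879, -0.0237, 0.5278]
ee_rot: [0.998, 0.065, 0.004, -0.001]
ft_force: [0.3, -0.6, -1.7]
grip_width: 0.132
```

Run:
```python
from h import *
to([.485,-.30,.49],-1.4)
snap('side','s4.png')
snap('wrist','w4.png')
```

```text
clk 5.15 pos [ 0.4879 -0.0237  0.5278] psi 7.44 F [ 0.3 -0.6 -1.7] w 11.3 mm
shift units now-frame [-0.779  5.473  0.747] target-frame [0.077 5.526 0.756] turn [-0.015 -0.084  1.768]
```

View pics/s4.png

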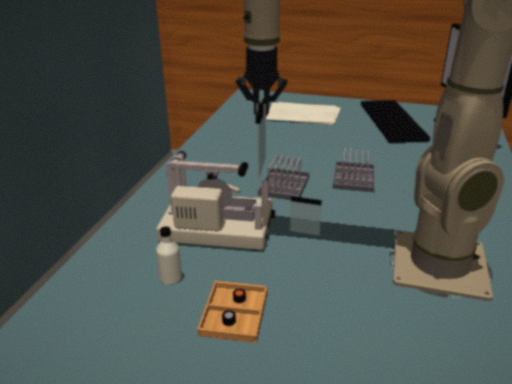

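View pics/w4.png

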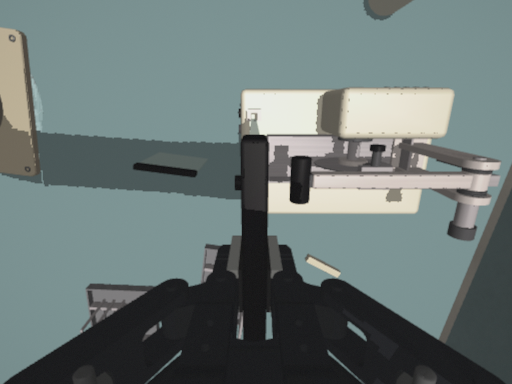

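{"fn": "servo_tool", "kwargs": {
  "motion": [
    [[0.0,0.3,0,0,0,0.3],[0.0,0.5,0,0,-0.08,0.5],[-0.05,0.5,0,0,0,0.5],[-0.05,0.5,0,0,0,0.4],[-0.05,0.4,0,0,0,0],[0,0.2,0,0,0,0],[0,0,0,0,0,0]]
  ]
}}

```text
clock: 5.95
position: [0.4831, -0.1592, 0.5233]
ee_rot: [1.0, -0.023, -0.004, 0.001]
ft_force: [-0.1, 0.0, -1.5]
grip_width: 0.126
```

Run:
```python
from h import *
to([.485,-.30,.49],-1.4)
snap('top','t5.png')
snap('wrist','w5.png')
```

```text
clk 5.95 pos [ 0.4831 -0.1592  0.5233] psi -2.62 F [-0.1  0.  -1.5] w 10.8 mm
shift units now-frame [0.171 2.809 0.672] target-frame [0.107 2.814 0.667] turn [ 0.027  0.086 -0.243]
```

View pics/w5.png

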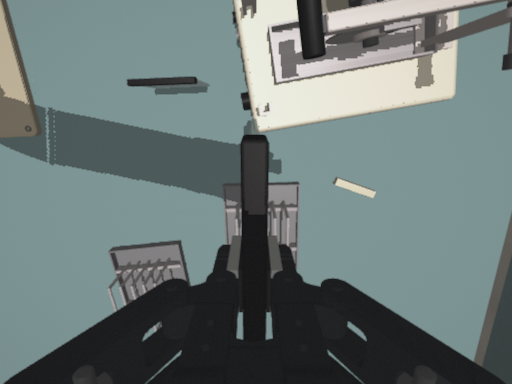

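Run:
```python
from h import *
c=load('w5.png')
cv2.imwrite('pics/w5z.png',cv2.resize(c['color'][175:275,210:310,::-1],None,fx=6,fy=6,interpolation=cv2.INTER_CUBIC))
```

```text
(no output)
```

View pics/w5z.png

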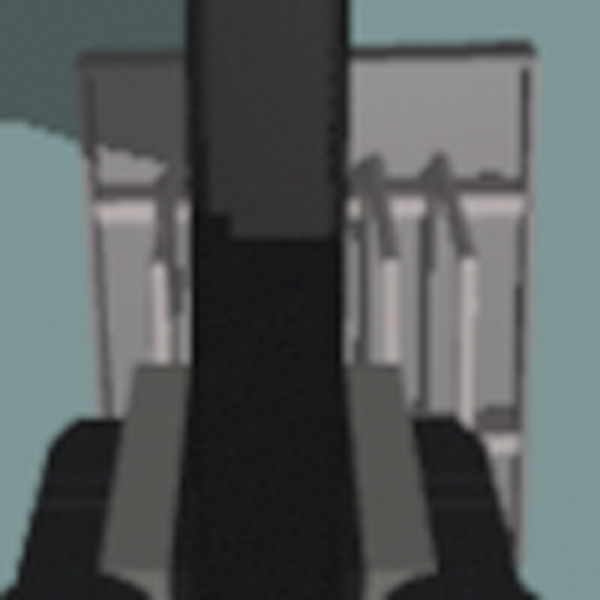

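Run:
```python
from h import *
c=load('w5.png')
Z=lambda x,y:(210+x/6-.4,175+y/6-.4)
for p in((158,262),(389,258),(467,258),(163,360),(392,360),(468,400)):print(plane(c,*Z(*p),.09).round(4))
t=load('t5.png');cv2.imwrite('pics/t5z.png',cv2.resize(t['color'][170:250,270:390,::-1],None,fx=6,fy=6,interpolation=cv2.INTER_CUBIC))
# panel check: front strip near end in wrist
for p in((243,138),(268,138)):print(plane(c,*p,.5233-.155+.01).round(4))
```

```text
[ 0.448  -0.2475  0.09  ]
[ 0.5074 -0.2489  0.09  ]
[ 0.5274 -0.2497  0.09  ]
[ 0.4475 -0.2753  0.09  ]
[ 0.5075 -0.2778  0.09  ]
[ 0.5273 -0.2903  0.09  ]
[ 0.481  -0.0925  0.3783]
[ 0.4909 -0.093   0.3783]
```

View pics/t5z.png

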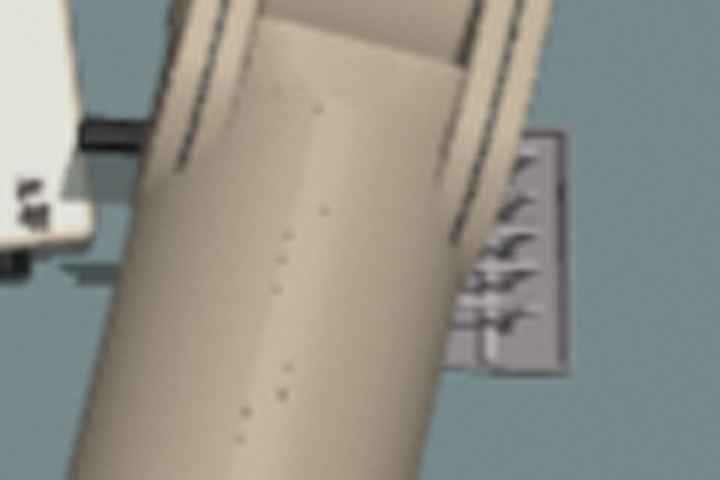

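{"fn": "servo_tool", "kwargs": {
  "motion": [
    [[0.05,0.4,0.2,0,0.04,-0.2],[0.1,0.6,0.3,0,0.04,-0.2],[0.05,0.6,0.3,0,0,0],[0.05,0.5,0.3,0,0,0],[0,0.4,0.2,0,0,0],[0,0,0,0,0,0],[0,0,0,0,0,0]]
  ]
}}

```text
clock: 6.75
position: [0.4998, -0.2768, 0.4549]
ee_rot: [1.0, 0.005, -0.0, -0.001]
ft_force: [1.0, 0.6, -1.7]
grip_width: 0.126
```

Run:
```python
from h import *
to([.4965,-.301,.45],-0.7)
c=snap('wrist','w6.png')
s=snap('side','s6.png')
cv2.imwrite('pics/s6z.png',cv2.resize(s['color'][60:220,220:360,::-1],None,fx=4,fy=3.7,interpolation=cv2.INTER_CUBIC))
```

```text
clk 6.75 pos [ 0.4998 -0.2768  0.4549] psi 0.57 F [ 1.   0.6 -1.7] w 10.7 mm
shift units now-frame [-0.07   0.483  0.096] target-frame [-0.06   0.484  0.097] turn [-0.025  0.002  0.254]
```

View pics/w6.png

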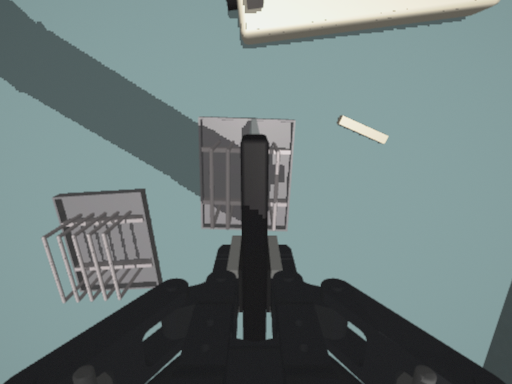

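View pics/s6z.png

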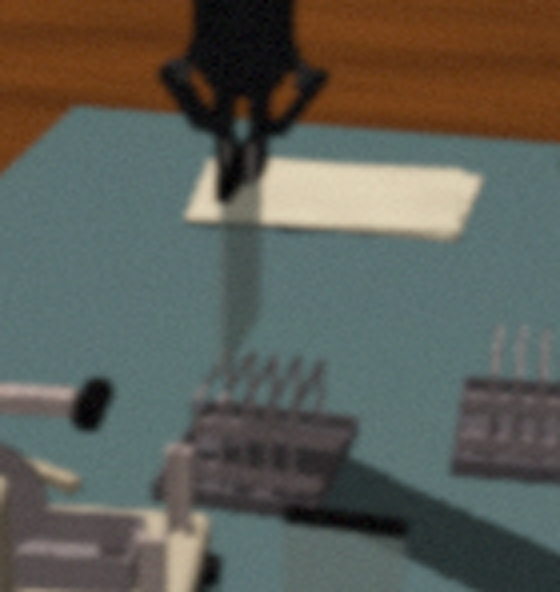

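Run:
```python
from h import *
c=load('w6.png')
cv2.imwrite('pics/w6z.png',cv2.resize(c['color'][110:240,190:310,::-1],None,fx=6,fy=4.6,interpolation=cv2.INTER_CUBIC))
```

```text
(no output)
```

View pics/w6z.png

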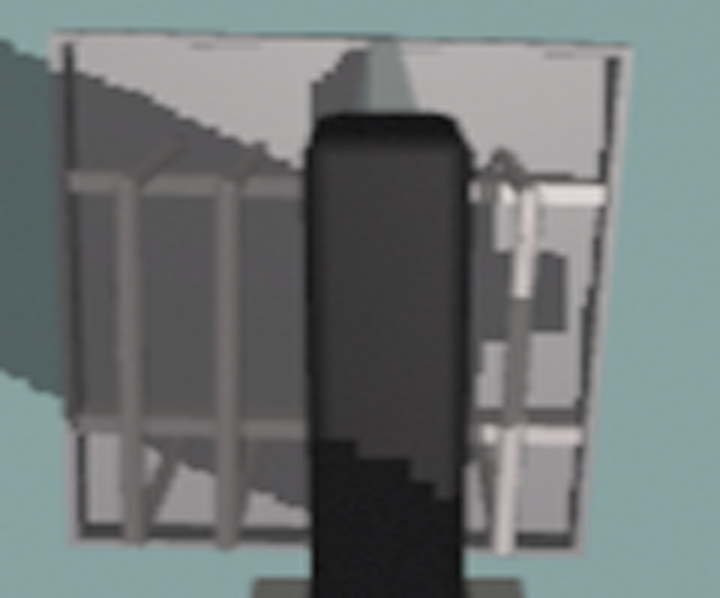

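Run:
```python
from h import *
c=load('w6.png');Z=lambda x,y:(190+x/6-.4,110+y/4.6-.4)
for p in((128,185),(135,540),(229,185),(229,540),(526,190),(503,545)):print(plane(c,*Z(*p),.09).round(4))
P=np.array([plane(c,*Z(*p),.01) for p in((52,32),(630,48),(583,552),(72,545))]);print(P.round(4).tolist(),P.mean(0))
print('strip bot',[plane(c,*Z(x,140),.311).round(4) for x in(306,468)])
print('panel low edge',[plane(c,*Z(x,40),.133).round(4) for x in(368,398)],[plane(c,*Z(x,112),.29).round(4) for x in (360,415)])
```

```text
[ 0.4485 -0.2496  0.09  ]
[ 0.4462 -0.3494  0.09  ]
[ 0.4684 -0.2494  0.09  ]
[ 0.4665 -0.3492  0.09  ]
[ 0.5271 -0.2502  0.09  ]
[ 0.5256 -0.3502  0.09  ]
[[0.4202, -0.2151, 0.01], [0.5569, -0.2187, 0.01], [0.5534, -0.3892, 0.01], [0.4165, -0.3878, 0.01]] [ 0.48675857 -0.3027142   0.01      ]
strip bot [array([ 0.4941, -0.2112,  0.311 ]), array([ 0.5048, -0.2111,  0.311 ])]
panel low edge [array([ 0.4962, -0.2111,  0.133 ]), array([ 0.5012, -0.2111,  0.133 ])] [array([ 0.4973, -0.2109,  0.29  ]), array([ 0.5016, -0.2108,  0.29  ])]
```

{"fn": "servo_tool", "kwargs": {
  "motion": [
    [[-0.02,0.25,0,0,0,0.15],[-0.02,0.23,0,0,0,0.15],[0,0,0,0,0,0],[0,0,0,0,0,0]]
  ]
}}

```text
clock: 7.25
position: [0.4985, -0.3007, 0.4567]
ee_rot: [1.0, -0.007, 0.002, -0.001]
ft_force: [-1.4, 0.2, -1.0]
grip_width: 0.126
```

Run:
```python
from h import *
to([.4972,-.301,.345],-1.1)
```

```text
clk 7.25 pos [ 0.4985 -0.3007  0.4567] psi -0.82 F [-1.4  0.2 -1. ] w 10.7 mm
shift units now-frame [-0.034  0.012  2.235] target-frame [-0.026  0.006  2.235] turn [-0.03  -0.039  0.056]
```

{"fn": "servo_tool", "kwargs": {
  "motion": [
    [[-0.03,0.01,0.15,-0.03,-0.04,0.05],[0,0,0.2,0,0,0],[0,0,0.2,0,0,0],[0,0,0.2,0,0,0],[0,0,0.15,0,0,0],[0,0,0,0,0,0]]
  ]
}}

```text
clock: 7.85
position: [0.4968, -0.3002, 0.4065]
ee_rot: [1.0, -0.009, -0.001, -0.001]
ft_force: [0.2, 0.5, -0.6]
grip_width: 0.128
```

Run:
```python
from h import *
to([.4972,-.301,.345],-1.1)
c=snap('wrist','w7.png')
cv2.imwrite('pics/w7z.png',cv2.resize(c['color'][90:270,170:340,::-1],None,fx=4,fy=3.3,interpolation=cv2.INTER_CUBIC))
```

```text
clk 7.85 pos [ 0.4968 -0.3002  0.4065] psi -1.03 F [ 0.2  0.5 -0.6] w 10.9 mm
shift units now-frame [0.011 0.018 1.23 ] target-frame [0.008 0.017 1.23 ] turn [-0.012  0.023  0.014]
```

View pics/w7z.png

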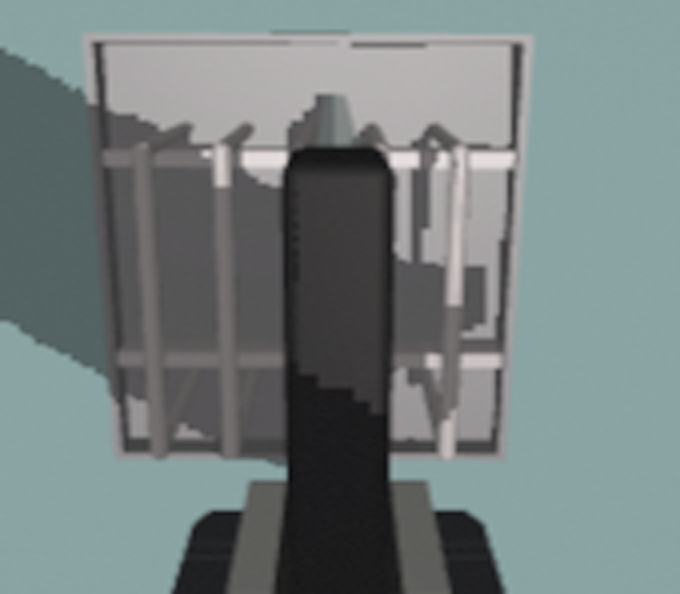

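{"fn": "servo_tool", "kwargs": {
  "motion": [
    [[0,0,0.15,0,0,0],[0,0,0.15,0,0,0],[0,0,0.15,0,0,0],[0,0,0.15,0,0,0],[0,0,0,0,0,0]]
  ]
}}

```text
clock: 8.4
position: [0.4971, -0.3003, 0.375]
ee_rot: [1.0, -0.009, -0.0, -0.0]
ft_force: [0.1, 0.1, -1.6]
grip_width: 0.132
```

{"fn": "servo_tool", "kwargs": {
  "motion": [
    [[0,0,0.15,0,0,0],[0,0,0.15,0,0,0],[0,0,0.15,0,0,0],[0,0,0.1,0,0,0],[0,0,0,0,0,0],[0,0,0,0,0,0]]
  ]
}}

```text
clock: 9.0
position: [0.4971, -0.3004, 0.345]
ee_rot: [1.0, -0.009, -0.0, -0.0]
ft_force: [0.0, -0.6, -1.0]
grip_width: 0.129
```

Run:
```python
from h import *
to([.4972,-.301,.342],-1.1)
c=snap('wrist','w8.png')
cv2.imwrite('pics/w8z.png',cv2.resize(c['color'][90:270,170:340,::-1],None,fx=4,fy=3.3,interpolation=cv2.INTER_CUBIC))
s=snap('side','s8.png')
cv2.imwrite('pics/s8z.png',cv2.resize(s['color'][60:220,220:360,::-1],None,fx=4,fy=3.7,interpolation=cv2.INTER_CUBIC))
```

```text
clk 9.0 pos [ 0.4971 -0.3004  0.345 ] psi -1.03 F [ 0.  -0.6 -1. ] w 10.9 mm
shift units now-frame [0.003 0.012 0.059] target-frame [0.003 0.012 0.059] turn [-0.003  0.007  0.015]
```

View pics/w8z.png

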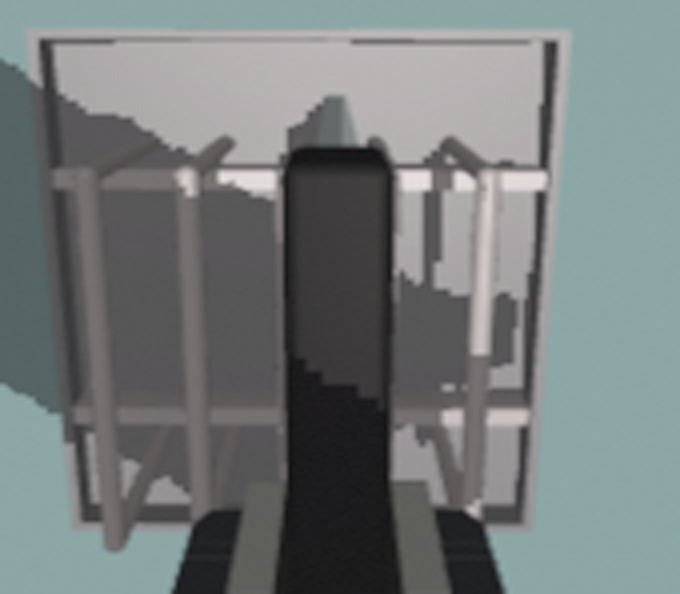

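View pics/s8z.png

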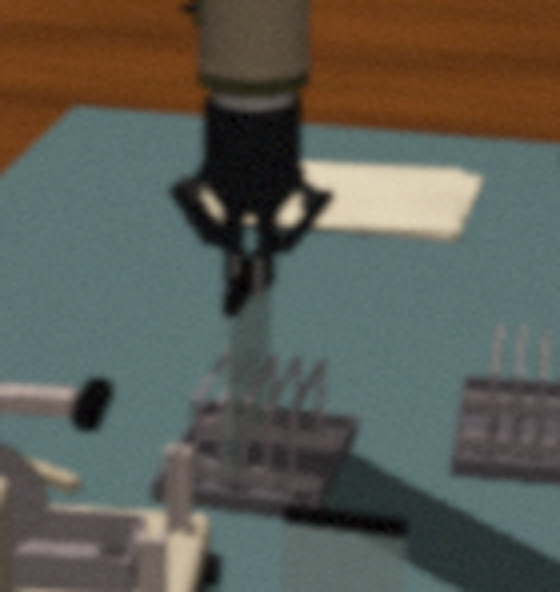

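{"fn": "servo_tool", "kwargs": {
  "motion": [
    [[0,0,0.06,0,0,0],[0,0,0,0,0,0],[0,0,0,0,0,0]]
  ]
}}

```text
clock: 9.4
position: [0.4972, -0.3005, 0.3425]
ee_rot: [1.0, -0.009, 0.0, 0.0]
ft_force: [-0.1, -0.8, -1.7]
grip_width: 0.131
```

{"fn": "servo_tool", "kwargs": {
  "motion": [
    [[0,0,0,0,0,0],[0,0,0,0,0,0],[0,0,0,0,0,0],[0,0,0,0,0,0],[0,0,0,0,0,0],[0,0,0,0,0,0]]
  ],
  "jaw": 0
}}

```text
clock: 10.0
position: [0.4976, -0.3008, 0.3436]
ee_rot: [1.0, -0.009, 0.001, 0.0]
ft_force: [0.2, -0.7, 0.1]
grip_width: 0.998
```

Run:
```python
from h import *
to([.4972,-.301,.342],-1.1)
c=snap('wrist','w9.png')
s=snap('side','s9.png')
cv2.imwrite('pics/s9z.png',cv2.resize(s['color'][60:220,220:360,::-1],None,fx=4,fy=3.7,interpolation=cv2.INTER_CUBIC))
```

```text
clk 10.0 pos [ 0.4976 -0.3008  0.3436] psi -1.02 F [ 0.2 -0.7  0.1] w 84.8 mm
shift units now-frame [-0.007  0.005  0.032] target-frame [-0.007  0.005  0.032] turn [ 0.008 -0.031  0.016]
```

View pics/w9.png

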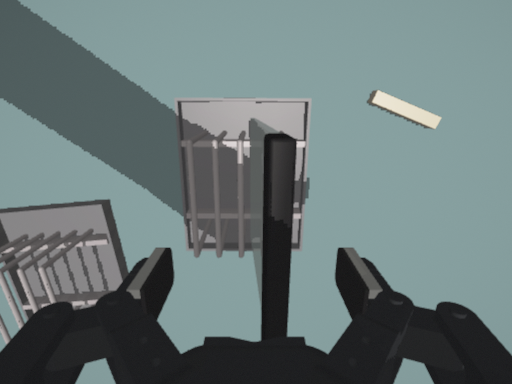

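View pics/s9z.png

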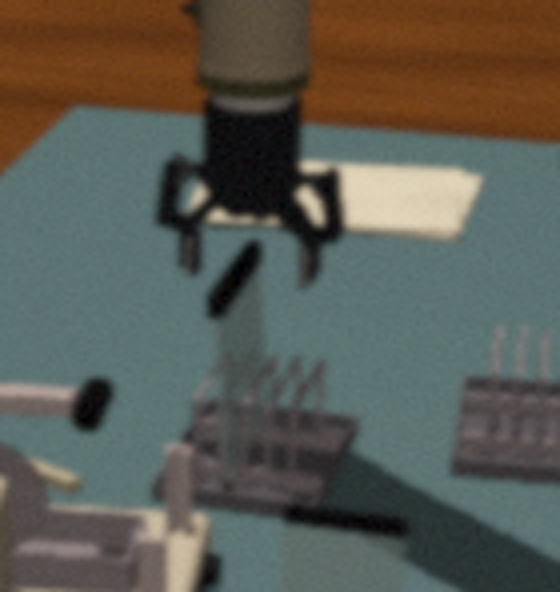

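{"fn": "servo_tool", "kwargs": {
  "motion": [
    [[0,0,-0.2,0,0,0],[0,0,-0.4,0,0,0],[0,0,-0.5,0,0,0],[0,0,-0.5,0,0,0],[0,0,-0.5,0,0,0],[0,0,-0.2,0,0,1],[0,0,0,0,0,1],[0,0,0,0,0,1],[0,0,0,0,0,1],[0,0,0,0,0,1],[0,0,0,0,0,1],[0,0,0,0,0,1]]
  ]
}}

```text
clock: 11.3
position: [0.4956, -0.3018, 0.4726]
ee_rot: [0.947, -0.321, 0.004, -0.0]
ft_force: [0.1, -0.3, -0.6]
grip_width: 1.0
```

{"fn": "servo_tool", "kwargs": {
  "motion": [
    [[0,0,0,0,0,1],[0,0,0,0,0,1],[0,0,0,0,0,1],[0,0,0,0,0,1],[0,0,0,0,0,1],[0,0,0,0,0,1],[0,0,0,0,0,1],[0,0,0,0,0,1],[0,0,0,0,0,0.5],[0,0,0,0,0,0]]
  ]
}}

```text
clock: 12.3
position: [0.4941, -0.3025, 0.4807]
ee_rot: [0.755, -0.656, 0.006, -0.003]
ft_force: [-0.4, -0.1, -0.4]
grip_width: 0.999
```

Run:
```python
from h import *
to([.5395,-.017,.45],-82.5)
print(status.get_obs()['joint_pos'])
s=snap('side','s10.png');snap('wrist','w10.png');snap('top','t10.png')
cv2.imwrite('pics/s10z.png',cv2.resize(s['color'][60:220,220:360,::-1],None,fx=4,fy=3.7,interpolation=cv2.INTER_CUBIC))
```

```text
clk 12.3 pos [ 0.4941 -0.3025  0.4807] psi -81.99 F [-0.4 -0.1 -0.4] w 84.9 mm
shift units now-frame [-5.531 -1.686  0.605] target-frame [-5.543 -1.645  0.614] turn [-0.152 -0.064  0.102]
[-0.36447896  0.29209927  1.04702762  1.51277049 -0.25896339  1.46930218
 -0.74401132]
```

View pics/s10z.png

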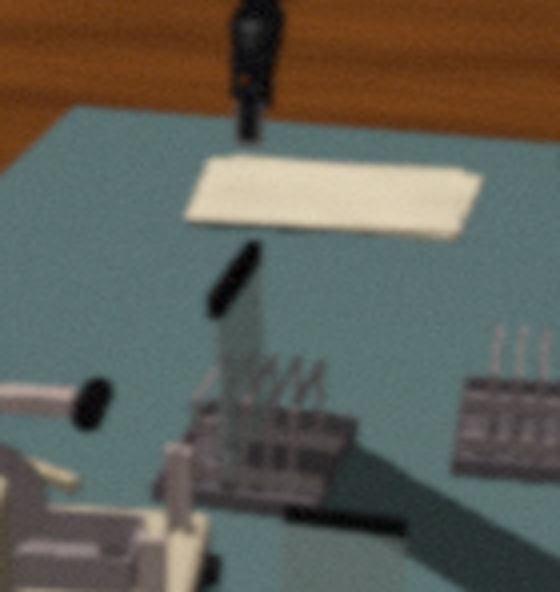

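View pics/w10.png

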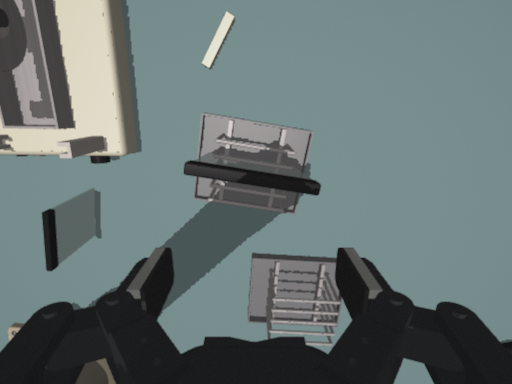

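{"fn": "servo_tool", "kwargs": {
  "motion": [
    [[-0.5,-0.2,0,-0.1,-0.05,0],[-0.9,-0.3,0,-0.05,0,0.1],[-0.9,-0.3,0,0,0,0],[-0.9,-0.3,0,0,0,0],[-0.8,-0.2,0,0,0,0],[-0.6,-0.2,0,0,0,0],[-0.3,0,0,0,0,0],[0,0,0,0,0,0]]
  ]
}}

```text
clock: 13.25
position: [0.5348, -0.0411, 0.481]
ee_rot: [0.755, -0.656, 0.001, 0.0]
ft_force: [-0.0, 0.0, 0.2]
grip_width: 1.0
```

Run:
```python
from h import *
to([.5395,-.017,.42],-82.5)
print(status.get_obs()['joint_pos'].round(3))
snap('wrist','w11.png')
```

```text
clk 13.25 pos [ 0.5348 -0.0411  0.481 ] psi -82.02 F [-0.   0.   0.2] w 85.0 mm
shift units now-frame [-0.466 -0.16   1.219] target-frame [-0.465 -0.157  1.22 ] turn [-0.007 -0.025  0.096]
[-0.869  0.121  0.952  1.614 -0.097  1.457 -1.34 ]
```

View pics/w11.png

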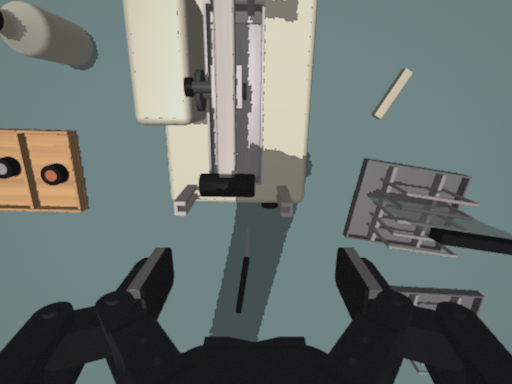

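Run:
```python
from h import *
c=load('w11.png')
cv2.imwrite('pics/w11z.png',cv2.resize(c['color'][160:220,180:280,::-1],None,fx=7,fy=7,interpolation=cv2.INTER_CUBIC))
```

```text
(no output)
```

View pics/w11z.png

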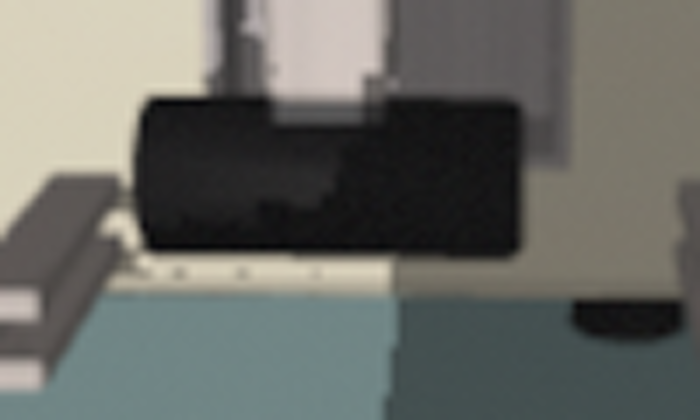

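Run:
```python
from h import *
c=load('w11.png');Z=lambda x,y:(180+x/7-.4,160+y/7-.4)
print(np.array(c['extrinsics'])[:3,3])
a=plane(c,*Z(146,176),.2);b=plane(c,*Z(520,176),.2);print(a,b,(a+b)/2,np.linalg.norm(a-b),np.degrees(np.arctan2(*(b-a)[[1,0]])))
```

```text
[ 0.61333853 -0.02991062  0.45003266]
[0.53639903 0.00839618 0.2       ] [ 0.54314047 -0.04037562  0.2       ] [ 0.53976975 -0.01598972  0.2       ] 0.04923550264334175 -82.13020582253398
```

{"fn": "servo_tool", "kwargs": {
  "motion": [
    [[-0.25,-0.08,0.3,0,0,0.05],[-0.23,-0.08,0.4,0,0,0],[0,0,0.4,0,0,0],[0,0,0,0,0,0],[0,0,0,0,0,0]]
  ]
}}

```text
clock: 13.8
position: [0.5396, -0.021, 0.4219]
ee_rot: [0.75, -0.661, 0.001, 0.001]
ft_force: [0.6, -0.6, 0.3]
grip_width: 0.998
```

Run:
```python
from h import *
to([.5398,-.0165,.353],-82.3)
snap('wrist','w12.png')
```

```text
clk 13.8 pos [ 0.5396 -0.021   0.4219] psi -82.82 F [ 0.6 -0.6  0.3] w 84.8 mm
shift units now-frame [-0.092 -0.014  1.377] target-frame [-0.088 -0.016  1.377] turn [-0.011 -0.034 -0.103]
```

View pics/w12.png

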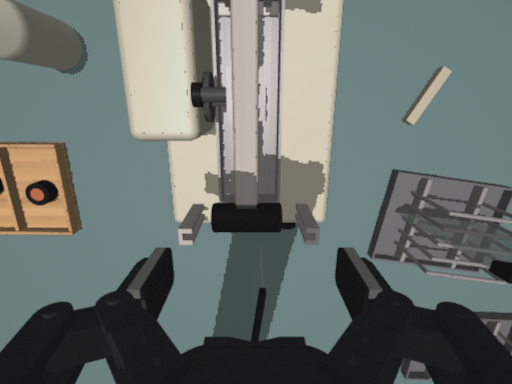

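{"fn": "servo_tool", "kwargs": {
  "motion": [
    [[-0.08,-0.02,0.25,0,0,-0.1],[0,0,0.35,0,0,0],[0,0,0.35,0,0,0],[0,0,0.3,0,0,0],[0,0,0.1,0,0,0],[0,0,0,0,0,0],[0,0,0,0,0,0]]
  ]
}}

```text
clock: 14.55
position: [0.5413, -0.0174, 0.3529]
ee_rot: [0.753, -0.658, 0.003, -0.002]
ft_force: [1.2, -1.3, 0.4]
grip_width: 1.003
```

Run:
```python
from h import *
to([.5398,-.0165,.353],-82.3)
snap('wrist','w13.png');s=snap('side','s13.png')
cv2.imwrite('pics/s13z.png',cv2.resize(s['color'][60:260,150:350,::-1],None,fx=3,fy=3,interpolation=cv2.INTER_CUBIC))
```

```text
clk 14.55 pos [ 0.5413 -0.0174  0.3529] psi -82.3 F [ 1.2 -1.3  0.4] w 85.2 mm
shift units now-frame [-0.022  0.028 -0.001] target-frame [-0.022  0.028 -0.001] turn [-0.075 -0.025 -0.   ]
```

View pics/w13.png

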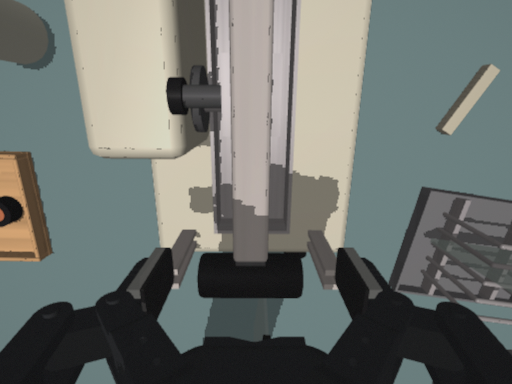

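View pics/s13z.png

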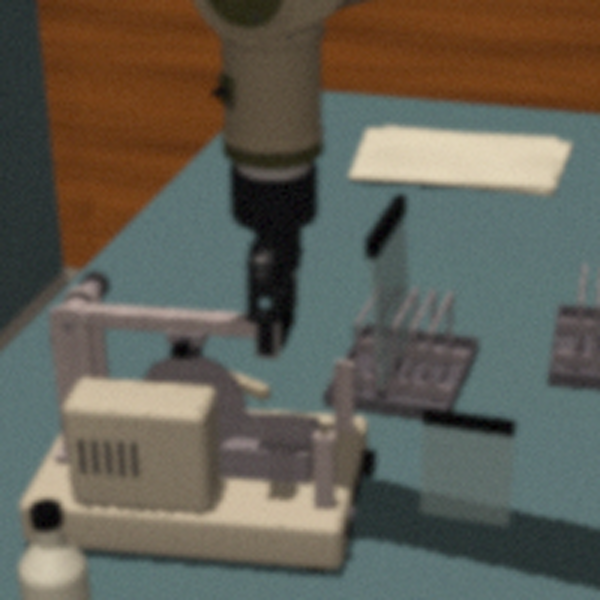

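{"fn": "servo_tool", "kwargs": {
  "motion": [
    [[0,0.03,0,-0.07,0,0],[0,0,0,0,0,0],[0,0,0,0,0,0],[0,0,0,0,0,0],[0,0,0,0,0,0]]
  ],
  "jaw": 255,
  "force": 80
}}

```text
clock: 15.15
position: [0.54, -0.0163, 0.3555]
ee_rot: [0.753, -0.658, -0.0, -0.001]
ft_force: [0.3, 0.1, -0.7]
grip_width: 0.57
```

Run:
```python
from h import *
to([.5398,-.0165,.353],-82.3)
print(status.get_obs()['joint_pos'].round(3))
snap('wrist','w14.png')
```

```text
clk 15.15 pos [ 0.54   -0.0163  0.3555] psi -82.22 F [ 0.3  0.1 -0.7] w 48.5 mm
shift units now-frame [0.004 0.005 0.049] target-frame [0.004 0.005 0.049] turn [-0.022  0.02   0.015]
[-0.845  0.237  0.913  1.792 -0.203  1.208 -1.308]
```

View pics/w14.png

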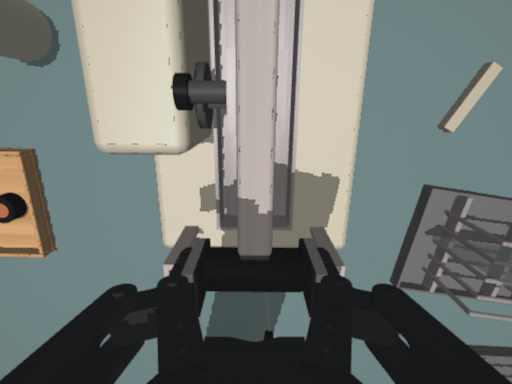

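{"fn": "servo_tool", "kwargs": {
  "motion": [
    [[0,-0.13,-0.17,-0.5,0,0],[0,-0.13,-0.17,-0.5,0,0],[0,-0.13,-0.17,-0.5,0,0],[0,-0.13,-0.17,-0.5,0,0],[0,0,0,0,0,0]]
  ]
}}

```text
clock: 15.7
position: [0.5698, -0.0119, 0.3865]
ee_rot: [0.75, -0.655, -0.057, 0.065]
ft_force: [-3.3, -0.4, -7.1]
grip_width: 0.569
```

```bash
cat >> h.py <<'E'
def arm():
    s,q,r,a=pose(); M=r.as_matrix(); g=q+.152*M[:,2]
    psi=np.radians(7.6); ax=np.array([np.cos(psi),np.sin(psi),0]); piv=np.array([.5398,-.0165,.2])+.19*ax
    d=g-piv; h=-d@ax; th=np.arctan2(d[2],h)
    print('clk',round(s['clock'],2),'g',g.round(4),'arm angle',th.round(3),'rad',np.hypot(h,d[2]).round(4),'tilt',np.round(np.arctan2(-M[:,2]@ax,-M[2,2]),3),'F',np.round(s['ft_force'],1),'T',np.round(s['torque'],2),'w',round(s['grip_width']*85,1))
    print(s['joint_pos'].round(3))
E
python3 -c "
from h import *
arm()"
```

```text
clk 15.7 g [ 0.5438 -0.0155  0.2368] arm angle 0.195 rad 0.1895 tilt 0.174 F [-3.3 -0.4 -7.1] T [ 0.57  0.34 -0.27] w 48.4
[-0.761  0.381  0.895  1.602 -0.251  1.473 -1.266]
```

{"fn": "servo_tool", "kwargs": {
  "motion": [
    [[0,-0.06,-0.17,-0.2,0,0],[0,-0.07,-0.17,-0.2,0,0],[0,-0.07,-0.17,-0.2,0,0],[0,-0.08,-0.16,-0.2,0,0],[0,-0.08,-0.16,-0.2,0,0],[0,0,0,0,0,0]]
  ]
}}

```text
clock: 16.3
position: [0.5938, -0.0087, 0.4141]
ee_rot: [0.745, -0.652, -0.09, 0.104]
ft_force: [0.8, -1.2, -9.2]
grip_width: 0.57
```

```bash
python3 -c "
from h import *
arm()"
```

```text
clk 16.3 g [ 0.5528 -0.0143  0.2679] arm angle 0.366 rad 0.1894 tilt 0.276 F [ 0.8 -1.2 -9.2] T [-0.05 -0.55  0.61] w 48.4
[-0.697  0.47   0.881  1.453 -0.274  1.649 -1.246]
```

{"fn": "servo_tool", "kwargs": {
  "motion": [
    [[0,-0.08,-0.17,-0.2,0,0],[0,-0.08,-0.17,-0.2,0,0],[0,-0.09,-0.16,-0.2,0,0],[0,-0.09,-0.16,-0.2,0,0],[0,-0.09,-0.16,-0.2,0,0],[0,0,0,0,0,0]]
  ]
}}

```text
clock: 16.9
position: [0.623, -0.0054, 0.4375]
ee_rot: [0.737, -0.648, -0.125, 0.142]
ft_force: [-4.7, -0.1, -9.1]
grip_width: 0.571
```

```bash
python3 -c "
from h import *
arm()"
```

```text
clk 16.9 g [ 0.5669 -0.0125  0.2964] arm angle 0.535 rad 0.189 tilt 0.381 F [-4.7 -0.1 -9.1] T [-0.03  0.21 -0.32] w 48.6
[-0.616  0.575  0.861  1.282 -0.302  1.83  -1.228]
```

{"fn": "servo_tool", "kwargs": {
  "motion": [
    [[0,-0.05,-0.16,-0.1,0,0],[0,-0.05,-0.12,-0.1,0,0],[0,0,0,0,0,0],[0,0,0,0,0,0]]
  ]
}}

```text
clock: 17.3
position: [0.6313, -0.0046, 0.4437]
ee_rot: [0.735, -0.648, -0.134, 0.151]
ft_force: [-5.4, -1.1, -9.3]
grip_width: 0.565
```

```bash
python3 -c "
from h import *
arm();snap('side','s15.png');snap('wrist','w15.png');snap('top','t15.png');arm()
s=load('side' and 's15.png');cv2.imwrite('pics/s15z.png',cv2.resize(s['color'][30:270,140:380,::-1],None,fx=2.5,fy=2.5,interpolation=cv2.INTER_CUBIC))
"
```

```text
clk 17.3 g [ 0.5717 -0.0119  0.3041] arm angle 0.583 rad 0.189 tilt 0.406 F [-5.4 -1.1 -9.3] T [-0.25  0.25  0.07] w 48.0
[-0.593  0.602  0.856  1.234 -0.31   1.876 -1.225]
clk 17.45 g [ 0.5718 -0.0119  0.3041] arm angle 0.584 rad 0.189 tilt 0.405 F [ -4.3  -0.4 -10.5] T [-0.26  0.24  0.02] w 48.1
[-0.593  0.602  0.856  1.234 -0.31   1.876 -1.225]
```

View pics/s15z.png

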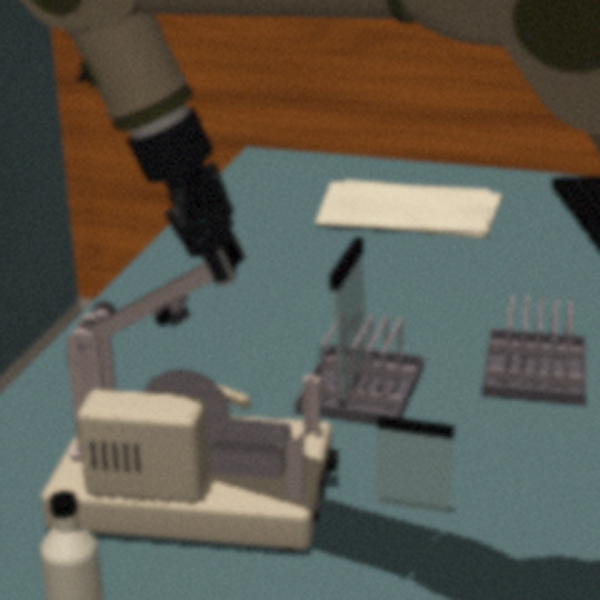

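View pics/w15.png

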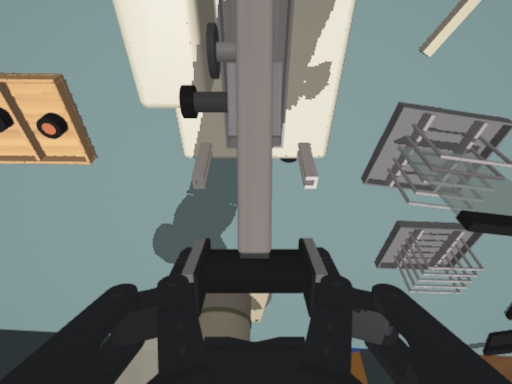

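{"fn": "servo_tool", "kwargs": {
  "motion": [
    [[0,-0.03,-0.1,0,0,0],[0,0,0,0,0,0],[0,0,0,0,0,0]]
  ]
}}

```text
clock: 17.75
position: [0.6334, -0.0045, 0.446]
ee_rot: [0.734, -0.648, -0.135, 0.151]
ft_force: [-4.8, -0.8, -9.5]
grip_width: 0.567
```

```bash
python3 -c "
from h import *
arm()
"
```

```text
clk 17.75 g [ 0.5735 -0.0117  0.3065] arm angle 0.599 rad 0.1889 tilt 0.408 F [-4.8 -0.8 -9.5] T [-0.27  0.13 -0.06] w 48.2
[-0.587  0.608  0.855  1.222 -0.314  1.886 -1.225]
```

{"fn": "servo_tool", "kwargs": {
  "motion": [
    [[0,-0.03,-0.1,0,0,0],[0,0,0,0,0,0],[0,0,0,0,0,0]]
  ]
}}

```text
clock: 18.05
position: [0.6359, -0.0043, 0.4488]
ee_rot: [0.734, -0.648, -0.136, 0.152]
ft_force: [-5.1, -0.9, -8.1]
grip_width: 0.567
```

```bash
python3 -c "
from h import *
arm()
"
```

```text
clk 18.05 g [ 0.5757 -0.0114  0.3095] arm angle 0.619 rad 0.1887 tilt 0.41 F [-5.1 -0.9 -8.1] T [-0.2   0.14 -0.12] w 48.2
[-0.581  0.614  0.854  1.207 -0.317  1.897 -1.225]
```

{"fn": "servo_tool", "kwargs": {
  "motion": [
    [[0,-0.03,-0.1,0,0,0],[0,0,0,0,0,0],[0,0,0,0,0,0]]
  ]
}}

```text
clock: 18.35
position: [0.6377, -0.0044, 0.4486]
ee_rot: [0.733, -0.648, -0.14, 0.155]
ft_force: [-5.6, -1.2, -6.2]
grip_width: 0.565
```

```bash
python3 -c "
from h import *
arm()
"
```

```text
clk 18.35 g [ 0.576  -0.0114  0.3099] arm angle 0.621 rad 0.1887 tilt 0.421 F [-5.6 -1.2 -6.2] T [-0.38  0.01  0.24] w 48.0
[-0.574  0.622  0.852  1.197 -0.319  1.909 -1.225]
```

{"fn": "servo_tool", "kwargs": {
  "motion": [
    [[0,0,0,0,0,0],[0,0,0,0,0,0],[0,0,0,0,0,0],[0,0,0,0,0,0],[0,0,0,0,0,0]]
  ]
}}

```text
clock: 18.85
position: [0.6374, -0.0043, 0.4488]
ee_rot: [0.733, -0.648, -0.139, 0.155]
ft_force: [-4.7, -0.8, -8.1]
grip_width: 0.565
```

```bash
python3 -c "
from h import *
arm();s=snap('side','s16.png');snap('wrist','w16.png');t=snap('top','t16.png');arm()
cv2.imwrite('pics/s16z.png',cv2.resize(s['color'][100:240,150:290,::-1],None,fx=4.2,fy=4.2,interpolation=cv2.INTER_CUBIC))
"
```

```text
clk 18.85 g [ 0.576  -0.0114  0.31  ] arm angle 0.622 rad 0.1887 tilt 0.419 F [-4.7 -0.8 -8.1] T [-0.29 -0.04 -0.01] w 48.0
[-0.576  0.62   0.853  1.199 -0.319  1.907 -1.224]
clk 19.0 g [ 0.576  -0.0114  0.31  ] arm angle 0.622 rad 0.1887 tilt 0.419 F [-5.1 -0.1 -7.6] T [-0.29 -0.05 -0.01] w 47.9
[-0.576  0.621  0.853  1.198 -0.319  1.907 -1.224]
```

View pics/s16z.png

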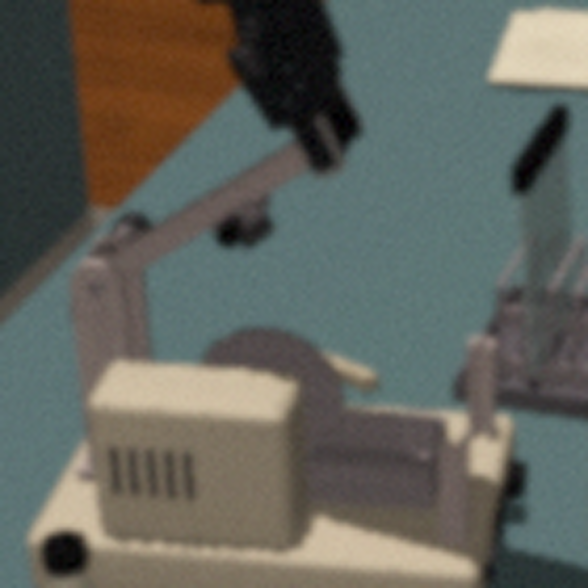

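View pics/w16.png

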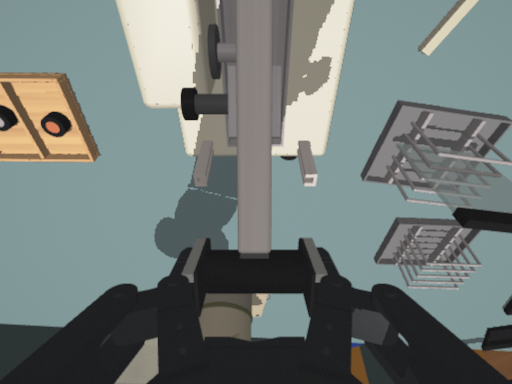

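View pics/t16.png

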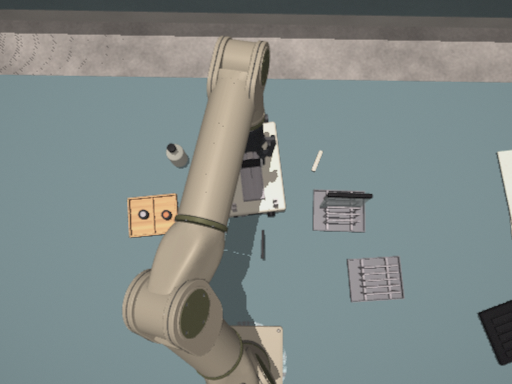

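```bash
python3 -c "
from h import *
arm();print(order.hand_in());arm()"
```

```text
clk 19.0 g [ 0.576  -0.0114  0.31  ] arm angle 0.622 rad 0.1887 tilt 0.419 F [-5.1 -0.1 -7.6] T [-0.29 -0.05 -0.01] w 47.9
[-0.576  0.621  0.853  1.198 -0.319  1.907 -1.224]
the job is handed in; nothing more can be done
None
the job is handed in; nothing more can be done
```

The guard now stands in the drainer and the gripper is holding the saw's specimen arm up at its stop. I handed the job in at about 19 s; hand-in gives no verdict.

- **Guard:** I drew it straight up by its black strip and lowered it into the third slot (x = +10 mm) of the farther drainer, then let go. The last pictures show it standing there alone, leaning a little within the slot. I judged the lean by eye and by the slot's play (at most about 0.14 rad); I did not measure its final depth.
- **Arm:** I took the handle across its ends, where the jaws read about 48 mm on the 50 mm handle, and swung the arm up until the handle stopped rising. My angle estimate from the gripper pose reads 0.62 rad, slightly past the 0.60 stop. It already read about 0.02 rad when the arm was down, so that fits the stop.
- **Stop contact:** The wrist force did not rise there (8 to 9 N throughout). I take it to be at the stop because the handle stopped rising while the tool began to tilt.
- **Everything else:** The mounts, bottle and stick look unmoved in the last top view, judged by eye.

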